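Lock the bench burner's swivel nut with its sprung keeper

ROBOT

A 6-joint arm with a two-finger parallel gripper is mounted at the origin on the work surface. World frame = base frame: x ahead of the robot, y to its left, z up, the work surface at z = 0. Lengths are in m, angles in rad, forces in N, time in s.
With the tool pointing down it reaches from about 0.3 to 0.875 m from the base axis. Payload 6.4 kg.
Tool frame: the origin (TCP) lies at the very end of the fingers, on their centre line; the grasp point (between the pads) lies 19 mm behind it; x points along the fingers, z is the direction in which the jaws open and shut, and the axes are right-handed (so a half turn about x gives the same grasp; the last joint's range is limited). The gripper opens to 88 mm and grips with 3 to 60 N. Pads are 18 mm wide; open, the fingers measure 123 mm over their backs; the gripper's body (75 mm by 187 mm) begins 45 mm behind the grasp point.
Start: joints at [-0.206, 0.181, 1.607, -0, 1.354, -0.206], TCP at [0.575, 0, 0.239] pointing down, gripper open.
Joint ranges: [-2.99, 2.99], [-0.89, 2.07], [0.3, 2.58], [-1.14, 4.28], [0, 2.63], [-3.12, 3.12]. Speed limits (rad/s): [2.57, 2.57, 3.01, 3.14, 3.14, 3.14].

INTERFACE

Orientations are given as a unit quaternion [x, y, z, w].
In Python, from bench import state, get_image, get_calibration, job_done gives the robot as it stands. The module is installed in compiled form; this text tells all that it offers.
- The arm moves only by the tool step_arm, never from a script. Its argument "moves" is a list that holds one entry, the list of rows, each a list of 4 numbers: the shift along the tool's x, y, z in m, then the turn about the tool's x in rad. In form: [[[x, y, z, turn], ...]]. A call has 1 to 10 rows; each row shifts and turns the commanded pose from where the row before left it, along the tool's axes as they then stand; what a row does not reach is not made up. A row lasts 1/8 s, in which the tool goes at most 62.5 mm and 10.7 degrees, less where a joint would pass 70% of its speed; a pose out of reach is approached as far as the arm can. A call with a gripper value outside its range is refused whole. "fingers" is the opening, from 0 (shut) to 1 (fully open), set as the call begins (left out, the last holds). The fingers move at their own pace and stop on an object; "force" is the grip in N (left out, the last holds). Time passes only in rows, so rows that do not move let the fingers close. It gives the time, the measured TCP pose, the force and the opening at its end, in the units of the state.
- state(): the state, without advancing time (a new reading comes with each control period).
- get_image(name): name is "scene" or "side" or "wrist"; returns (picture, depth): 420x560x3 uint8, red, green, blue; 420x560 float32, m along the optical axis (not along the pixel's ray), 0 where there is no reading.
- get_calibration(name): a dict with "camera_matrix" (3x3 intrinsics, pixels), "R" (3x3) and "t" (3): a world point X has camera coordinates R X + t; the wrist camera has in their place "T_tool_cam" (4x4, takes a point from camera to tool coordinates, whose origin is the TCP and whose axes are the tool frame's). Camera axes: x right, y down, z forward; pixel columns grow to the right and rows downward; lengths in m; the calibration is good to about 2 mm. A picture is of the moment at which its call begins: read the wrist's pose just before it. get_calibration takes no time and is no camera call.
- job_done(): hands the job in, once; it reports no verdict.
The state is a dict: "time_s": time; "q": joint angles; "dq": joint speeds; "tau": joint torques, N m; "tcp_pos": TCP position; "eef_rot": TCP orientation; "wrist_force": force on the tool from outside, world axes, zero at the start; "torque": the same for the moment, N m; "grip_width": finger opening in m.
Only numpy, scipy, OpenCV 4.12 (cv2) and the standard library are available. Lean on these libraries where they do the work, as an engineer would, in place of code of your own. Each camera call takes 0.05 s, during which the arm holds its last target.

TASK

The burner's swivel has to be locked: tighten its castle nut clockwise to the very next slot that lines up with the cross hole in the spindle, without backing it off to the slot before or going past. Then take the sprung keeper by its two orange lugs, squeeze its plungers in, lower it through the nut's slot and the cross hole between the two blue stops, and let go so that it lies fully down with both plungers sprung out into the recesses. Leave the other things on the bench and in the tray where they are.

Things in the scene. Friction and masses are not known exactly. Their poses are not given: they have to be found in the camera images.
- swivel: Fixed steel foot plate (110 along x, 150 along y, 12 thick) of the burner's swivel: a dark upright spindle with the castle nut at its middle, a blue stop post on either side of the nut along y, and a grey arm (34 wide, top 26 above the bench) that runs from under the nut along +x to the burner. Origin: on the spindle's axis at bench height, z up.
- burner (a point): The brass burner at the end of the swivel's arm, 170 from the spindle's axis: this point is on its column, 90 above the bench. Fixed; about 50 across and 165 high, leaning along the arm away from the nut.
- cross_hole (a point): Cross hole through the dark spindle (27 across, top 62 above the bench): milled open at the top, so a slot 10 wide running along this point's y. The point is at the middle of its floor, 48 above the bench.
- recess_a (a point): Middle of the mouth of the recess in the +y blue stop post, 54 above the bench, in the face towards the nut, 46 from the spindle's axis. Recess 11 wide, 13 high, 10 deep, closed above. The post is 30 wide in x, 20 thick in y, its top 66 above the bench.
- recess_b (a point): The same in the -y stop post, facing the other; the two mouths are 92 apart.
- nut (a joint): Turn of the castle nut on the spindle, rad; grows as it is tightened, clockwise seen from above. A slot pair lies along the cross hole at 0 and at every multiple of 1.047 (60 degrees). Starts between 0.2 and 0.8, so the next slot when tightening is at 1.047. Turns stiffly (about 0.25 N m), stays where it is left, does not rise or fall.
- nut_mid (a point): Centre of the castle nut, on the spindle's axis, 45 above the bench; turns with the nut. Bright steel hexagon, 42 across flats, 30 high (30 to 60 above the bench); the lower 18 plain, the upper 12 cut by six slots 10 wide, one in the middle of each flat, floors 48 above the bench. One slot pair, and the two flats it crosses, lie along this point's y.
- seat (a point): Fixed point on the swivel's axis, 80 above the bench, where point keeper_mid lies when the keeper is fully seated, its underside 48 above the bench; axes as body swivel. The keeper's y then lies along this y, either way round.
- keeper: The loose sprung keeper, about 0.15 kg; origin at the centre of its underside, y along the bar, z up. Steel bar 6 wide, 9 high, with two square guides (22 wide, 12 high, 26 to 35 from the centre along y) on which it stands upright in the tray. Brass round plungers, 6 thick, stick out of both ends 5 above the underside, tips 52 from the centre when out.
- keeper_mid (a point): Centre of the keeper, 32 above its underside (36 above the bench at the start), y along the bar. Two upright orange thumb lugs, one on each plunger: 20 wide in x, 24 to 64 above the keeper's underside, outer faces 62 apart along y. Squeezing them together draws both plungers in, at most 10 each: lugs then 42 apart, tips 42 from the centre. Symmetric under a half turn.
- plunger_a (a joint): How far the plunger on the keeper's +y end is drawn in, m: 0 out, 0.010 fully in (a firm stop). Spring: 4 N at 0, 10 N at 0.010.
- plunger_b (a joint): The same for the plunger on the -y end.
- stand: Fixed laboratory clamp stand: base 60 x 60, 12 high, a rod 10 thick up to 222 high, with a short arm towards +x at 180; origin under the rod.
- tray: Fixed shallow aluminium tray, 190 x 230 (x, y), rim 14 high, floor 4 thick; origin under its centre.
- spare_nut: Bystander, to be left alone: brass hexagon nut, 36 across flats, 16 high, lying in the tray; origin at the centre of its underside.
- shaper: Bystander, to be left alone: brass cone, 26 across, 32 high, standing in the tray; origin at the centre of its underside.
- tweezers: Bystander, to be left alone: steel tweezers, 105 long, 6 high, lying in the tray; origin at the centre of its underside.
- rod_pot: Bystander, to be left alone: steel pot, 90 across, 85 high, with leaning glass rods up to 180 high, beyond the tray; origin at the centre of its underside.
- flask: Bystander, to be left alone: small green glass flask, 52 across, 70 high, beside the swivel; origin at the centre of its underside.
- jar: Bystander, to be left alone: amber glass jar, 44 across, 60 high, beside the swivel; origin at the centre of its underside.
- paddle: Bystander, to be left alone: paddle with a round wooden handle and a black blade, 160 long, 16 high, lying on the bench; origin at bench height where handle and blade meet, the blade (60 x 35) towards its +x, the handle 90 long towards -x.
There are look-alikes about, which are no part of the job. Leave any pink or red look-alike of the keeper alone.

How it is judged:
On the way, in this order (a step that is already met when the one before it is completed fails the run):
1. the nut is turned to the next slot while the keeper is still away from it (value of joint nut between 0.9372 and 1.1572 rad and distance between keeper_mid and seat above 0.06 m), for 0.2 s.
2. the keeper is lowered between the stops with both plungers drawn in (value of joint each of plunger_a, plunger_b above 0.0055 m and distance between keeper_mid and seat below 0.008 m), for 0.05 s.
At the end, for the whole second after the job is handed in: The nut stands at the next slot (1.047 within 0.11 rad); the keeper lies in the nut's slot and the cross hole, its centre within 4 mm (x), 5 mm (y) and 3 mm (height) of the seat, along the cross hole within 0.09 rad and upright within 0.12 rad, both plungers out to within 5 mm, at rest (value of joint nut between 0.9372 and 1.1572 rad and x of keeper_mid in the frame of seat between -0.004 and 0.004 m and y of keeper_mid in the frame of seat between -0.005 and 0.005 m and z of keeper_mid in the frame of seat between -0.003 and 0.003 m and angle between the y axis of keeper_mid and the y axis of seat, either way round below 0.09 rad and angle between keeper_mid's own z axis and vertical below 0.12 rad and value of joint each of plunger_a, plunger_b below 0.005 m and linear speed of keeper below 0.02 m/s); the robot touches nothing.
It fails at once if the nut is backed off to the slot before (value of joint nut below 0.05 rad).
It fails at once if the nut is turned well past the next slot (value of joint nut above 1.3472 rad).
It fails at once if a bystander is moved more than 30 mm (distance of any of spare_nut, shaper, tweezers, rod_pot, flask, jar, paddle from where it was at the start of the episode above 0.03 m).
It also fails if it takes over 58 s, if anything falls off the work surface, if the arm or the gripper's body presses on something with over 40 N, if the wrist force passes 120 N, or if a joint passes its speed limit or range.

## Working session

There is one attempt and no reset: what is moved stays moved. The work goes in short steps, Python scripts to look and compute and a tool call to move; the robot and the scene stay as the last step left them, time stands still between calls to the robot, and variables do not carry over. Pictures are saved under pics/ and viewed, and the job is handed in when it is done.

Besides the shell and the picture viewer there is one more tool, called after ">>>" in YAML: its name, and indented under it one key for each argument. step_arm: Moves the arm, as the interface text tells. Its arguments: {"type":"object","properties":{"moves":{"type":"array"},"fingers":{"type":"number"},"force":{"type":"number"}},"required":["moves"]}

```bash
mkdir -p pics; cat > h.py <<'E'
import numpy as np, cv2, json
from bench import state,get_image,get_calibration,job_done
from scipy.spatial.transform import Rotation as Ro
def snap(n,f):
    s=state(); im,d=get_image(n); c=get_calibration(n)
    K=np.array(c['camera_matrix'])
    if n=='wrist':
        T=np.array(c['T_tool_cam']); R=Ro.from_quat(s['eef_rot']).as_matrix()
        Rw=R@T[:3,:3]; tw=R@T[:3,3]+np.array(s['tcp_pos'])
    else:
        R=np.array(c['R']); Rw=R.T; tw=-R.T@np.array(c['t'])
    cv2.imwrite('pics/%s.png'%f,cv2.cvtColor(im,cv2.COLOR_RGB2BGR))
    np.savez('pics/%s.npz'%f,im=im,d=d,K=K,Rw=Rw,tw=tw)
def load(f): return np.load('pics/%s.npz'%f)
def cloud(f):
    z=load(f); d=z['d']; v,u=np.indices(d.shape); K=z['K']
    p=np.stack([(u-K[0,2])/K[0,0]*d,(v-K[1,2])/K[1,1]*d,d],-1)
    P=p@z['Rw'].T+z['tw']; P[d==0]=np.nan
    return z['im'],P
def proj(f,X):
    z=load(f); p=(np.atleast_2d(X)-z['tw'])@z['Rw']; q=p@z['K'].T; return q[:,:2]/q[:,2:]
E
python3 - <<'E'
from h import *
for n in ['scene','side','wrist']: snap(n,n+'0')
print(state())
E
```

```text
{'time_s': 0.15, 'q': array([-2.06284950e-01,  1.81357047e-01,  1.60774345e+00, -1.08303869e-05,
        1.35378227e+00, -2.06269141e-01]), 'dq': array([-0.00123494, -0.00119306, -0.00279497, -0.00011753,  0.00037196,
        0.00184114]), 'tau': array([ 2.17843895e-03, -4.34232402e+01, -3.42173409e+01,  7.02767819e-02,
        3.56537139e-02, -6.69761539e-05]), 'tcp_pos': array([5.74609642e-01, 1.04480344e-04, 2.38041448e-01]), 'eef_rot': array([9.45251977e-05, 7.07553855e-01, 8.50002620e-05, 7.06659413e-01]), 'wrist_force': array([-0.49809951,  0.05157295, -0.35340115]), 'torque': array([ 0.0619752 , -0.00284083,  0.00062623]), 'grip_width': 0.08807968665828239}
```

View pics/scene0.png

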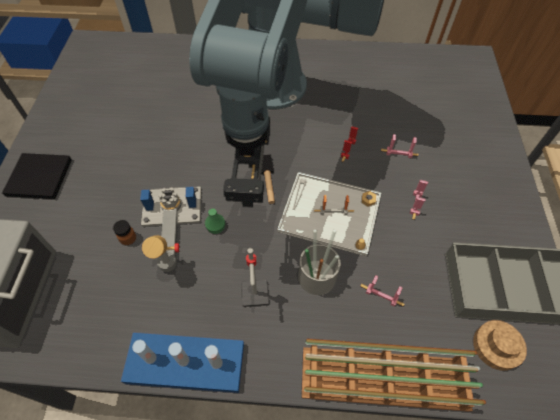

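View pics/side0.png

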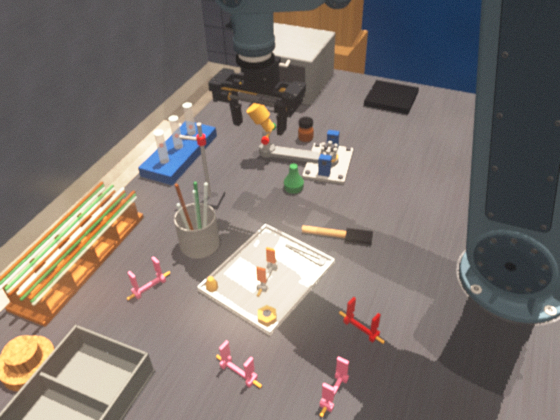

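View pics/wrist0.png

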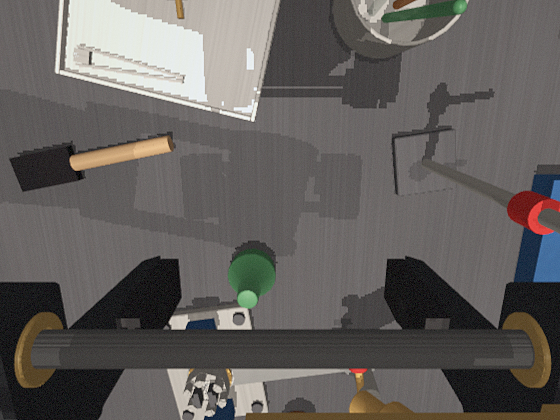

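The scene picture shows the swivel at about (170,203), its blue stops at (147,200) and (190,197), and the orange-lugged keeper in the tray at (336,207). The red and pink ones are look-alikes. The flask is at (213,222) and the jar at (125,232). Next I'll measure from the depth.

```bash
python3 - <<'E'
from h import *
for f in ['scene0','side0']:
    im,P=cloud(f); hsv=cv2.cvtColor(im,cv2.COLOR_RGB2HSV); H,S,V=[hsv[...,i].astype(int) for i in range(3)]
    print(f, P[210,280] )
    def rep(n,m):
        k,l,st,c=cv2.connectedComponentsWithStats(m.astype(np.uint8))
        for i in range(1,k):
            if st[i,4]>25:
                q=P[(l==i)]; q=q[~np.isnan(q[:,0])]
                if len(q)>5: print(n,c[i].round(),st[i,4],'med',np.median(q,0).round(4),'min',np.percentile(q,3,axis=0).round(3),'max',np.percentile(q,97,axis=0).round(3))
    ok=(P[...,0]>.2)&(P[...,0]<.9)&(abs(P[...,1])<.5)
    rep('blue',ok&(H>100)&(H<120)&(S>150))
    rep('orange',ok&(H>=5)&(H<14)&(S>150))
    rep('green',ok&(H>45)&(H<80)&(S>120))
    rep('red',ok&((H<4)|(H>174))&(S>170))
E
python3 - <<'E'
from h import *
im,_=cloud('scene0')
a=cv2.resize(im[170:290,100:240],None,fx=4,fy=4,interpolation=cv2.INTER_CUBIC)
b=cv2.resize(im[170:260,270:400],None,fx=4,fy=4,interpolation=cv2.INTER_CUBIC)
cv2.imwrite('pics/a1.png',a[...,::-1]);cv2.imwrite('pics/b1.png',b[...,::-1])
E
```

```text
scene0 [ 0.47859266  0.05570336 -0.00288084]
orange [346. 202.] 27 med [0.4858 0.222  0.0604] min [0.474 0.219 0.039] max [0.488 0.224 0.07 ]
orange [127. 237.] 150 med [ 0.6073 -0.3114  0.0307] min [ 0.588 -0.33   0.011] max [ 0.615 -0.304  0.047]
red [350. 141.] 173 med [0.2402 0.2404 0.0403] min [0.231 0.222 0.008] max [0.293 0.254 0.066]
red [177. 247.] 29 med [ 0.6497 -0.1716  0.0821] min [ 0.64  -0.176  0.073] max [ 0.657 -0.169  0.087]
red [252. 261.] 34 med [0.7233 0.0163 0.1901] min [0.716 0.005 0.179] max [0.727 0.021 0.192]
side0 [ 0.5391107  -0.01609564 -0.00090757]
blue [207. 130.] 65 med [ 0.8475 -0.2188  0.0305] min [ 0.834 -0.233  0.028] max [ 0.865 -0.195  0.034]
blue [180. 157.] 382 med [ 0.8528 -0.0844  0.0311] min [ 0.835 -0.145  0.027] max [ 0.877 -0.003  0.035]
orange [306. 133.] 102 med [ 0.5847 -0.3058  0.0304] min [ 0.572 -0.32   0.012] max [ 0.605 -0.299  0.04 ]
orange [118. 206.] 81 med [0.8387 0.196  0.0859] min [0.834 0.147 0.072] max [0.856 0.233 0.09 ]
orange [ 92. 213.] 87 med [0.8959 0.2262 0.0688] min [0.893 0.159 0.065] max [0.899 0.277 0.072]
orang
[... 172 characters left out ...]
0.887 0.31  0.089]
orange [ 41. 264.] 134 med [0.896  0.3839 0.0685] min [0.894 0.293 0.063] max [0.898 0.467 0.071]
orange [ 73. 252.] 69 med [0.8386 0.3385 0.0861] min [0.835 0.303 0.028] max [0.896 0.377 0.089]
orange [ 49. 277.] 67 med [0.839  0.4132 0.0859] min [0.836 0.379 0.037] max [0.887 0.44  0.089]
orange [ 44. 306.] 899 med [0.8514 0.4547 0.0137] min [0.833 0.382 0.005] max [0.895 0.47  0.054]
red [201. 140.] 55 med [0.7117 0.0206 0.1836] min [0.707 0.011 0.174] max [0.72  0.024 0.193]
red [265. 140.] 36 med [ 0.6461 -0.169   0.0782] min [ 0.638 -0.174  0.068] max [ 0.654 -0.165  0.087]
red [362. 322.] 394 med [0.2531 0.2424 0.0152] min [0.228 0.228 0.004] max [0.289 0.26  0.066]
```

View pics/a1.png

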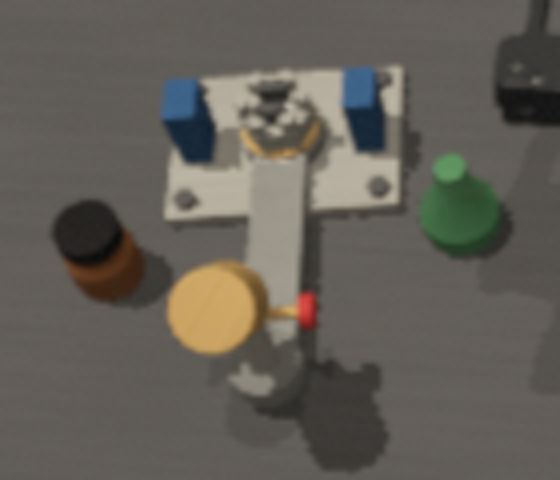

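View pics/b1.png

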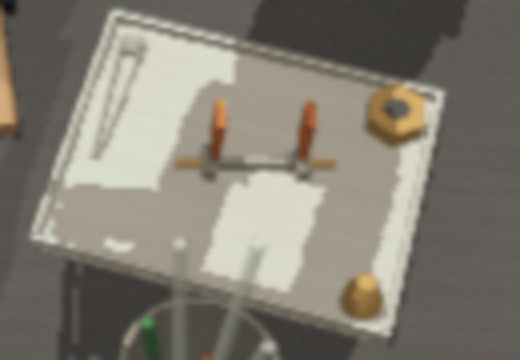

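```bash
python3 - <<'E'
from h import *
print(np.round(get_calibration('wrist')['T_tool_cam'],3)); print(get_calibration('wrist')['camera_matrix'])
im,P=cloud('scene0'); hsv=cv2.cvtColor(im,cv2.COLOR_RGB2HSV); H,S,V=[hsv[...,i].astype(int) for i in range(3)]
for n,(v,u) in dict(postL=(191,146),postR=(188,190),nut=(196,169),burn=(247,154),flask=(212,213),jar=(228,122),lugA=(200,347),lugB=(199,324)).items(): print(n,im[v,u],P[v,u].round(3))
m=(im[...,2].astype(int)-im[...,0]>25)
for f in ['scene0','side0']:
    im,P=cloud(f); m=(im[...,2].astype(int)-im[...,0]>25)&(P[...,0]>.4)&(P[...,0]<.62)&(abs(P[...,1])<.4)
    k,l,st,c=cv2.connectedComponentsWithStats(m.astype(np.uint8))
    for i in range(1,k):
        if st[i,4]>10:
            q=P[l==i]; t=q[q[:,2]>.06]; print(f,c[i],st[i,4],len(t),t.mean(0).round(4) if len(t) else '',q.min(0).round(3),q.max(0).round(3))
E
```

```text
[[-0.    -0.285  0.959 -0.147]
 [-0.    -0.959 -0.285  0.074]
 [ 1.    -0.    -0.    -0.001]
 [ 0.     0.     0.     1.   ]]
[[374.72763592   0.         282.26449941]
 [  0.         374.72763592 210.99416943]
 [  0.           0.           1.        ]]
postL [ 62 100 137] [ 0.491 -0.284  0.069]
postR [ 62 100 136] [ 0.472 -0.175  0.066]
nut [91 86 81] [ 0.498 -0.225  0.063]
burn [204 165  99] [ 0.688 -0.198  0.151]
flask [ 97 148  98] [ 0.544 -0.104  0.074]
jar [41 38 37] [ 0.597 -0.32   0.061]
lugA [160  89  50] [0.483 0.223 0.068]
lugB [188 120  67] [0.483 0.166 0.067]
scene0 [190.24827586 195.7862069 ] 145 80 [ 0.4843 -0.175   0.066 ] [ 0.43  -0.186  0.012] [ 0.501 -0.164  0.071]
scene0 [146.28415301 199.05464481] 183 92 [ 0.502  -0.2862  0.0666] [ 0.484 -0.297  0.018] [ 0.519 -0.275  0.071]
side0 [333.         135.01666667] 120 70 [ 0.4985 -0.2828  0.0658] [ 0.483 -0.394 -0.001] [ 0.546 -0.269  0.07 ]
side0 [324.28921569 164.14215686] 204 79 [ 0.4813 -0.1708  0.0659] [ 0.466 -0.186  0.013] [ 0.497 -0.157  0.07 ]
```

>>> step_arm:
  moves:
    - [[0,-0.048,-0.021,0],[0,-0.048,-0.021,0],[0,-0.048,-0.021,0],[0,-0.046,-0.022,0],[0,0,0,0]]

```text
time_s: 0.78
tcp_pos: [0.4887, -0.1927, 0.2385]
eef_rot: [0.002, 0.707, -0.002, 0.707]
wrist_force: [0.4, 0.2, 0.5]
grip_width: 0.0884
```

```bash
python3 - <<'E'
from h import *
snap('wrist','w1'); s=state(); print(s['time_s'],s['tcp_pos'],s['dq'].round(3))
im,P=cloud('w1')
for y in (-.2845,-.173): print(y)
m=(im[...,2].astype(int)-im[...,0]>25)&(P[...,2]>.06)&(P[...,2]<.072)
k,l,st,c=cv2.connectedComponentsWithStats(m.astype(np.uint8))
for i in range(1,k):
    if st[i,4]>50:
        q=P[l==i]; print(c[i],st[i,4],q.mean(0).round(4),q.min(0).round(3),q.max(0).round(3))
E
```

```text
0.825 [ 0.48936607 -0.19105603  0.23849181] [ 0.048  0.002 -0.001  0.009  0.003  0.011]
-0.2845
-0.173
[276.01805054 165.98194946] 831 [ 0.4822 -0.1727  0.0664] [ 0.467 -0.185  0.06 ] [ 0.498 -0.161  0.069]
[294.48335745 281.80463097] 691 [ 0.4985 -0.2826  0.0662] [ 0.483 -0.296  0.06 ] [ 0.514 -0.272  0.069]
```

View pics/w1.png

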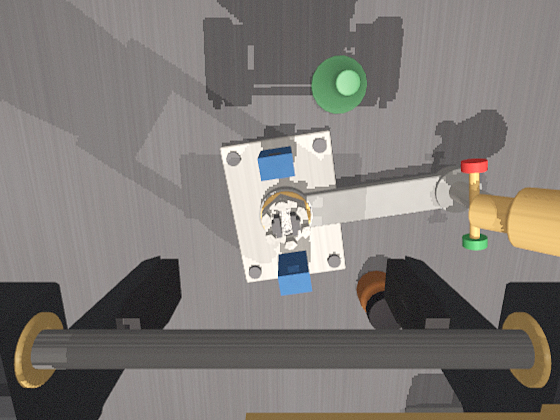

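The wrist view shows the nut at (285,215) and the stops at (276,163) and (293,270). I'll rectify the plane of the nut's top to read its angle.

```bash
cat >> h.py <<'E'
def ortho(f,c,yaw,z,half,N=600):
    # image right = swivel x, up = swivel y
    z_=load(f); g=np.linspace(-half,half,N); X,Y=np.meshgrid(g,-g)
    W=np.stack([c[0]+np.cos(yaw)*X-np.sin(yaw)*Y,c[1]+np.sin(yaw)*X+np.cos(yaw)*Y,np.full_like(X,z)],-1)
    p=proj(f,W.reshape(-1,3)).reshape(N,N,2).astype(np.float32)
    return cv2.remap(z_['im'],p[...,0],p[...,1],cv2.INTER_CUBIC)
E
python3 - <<'E'
from h import *
c=(.4904,-.2277);o=ortho('w1',c,.147,.06,.06)
for p in [(300,300)]: cv2.circle(o,p,3,(255,0,0),-1)
for y in (46,66): 
  for s in (1,-1): cv2.line(o,(225,300-s*y*5),(375,300-s*y*5),(0,255,0),1)
cv2.imwrite('pics/o1.png',o[...,::-1])
E
```

```text
(no output)
```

View pics/o1.png

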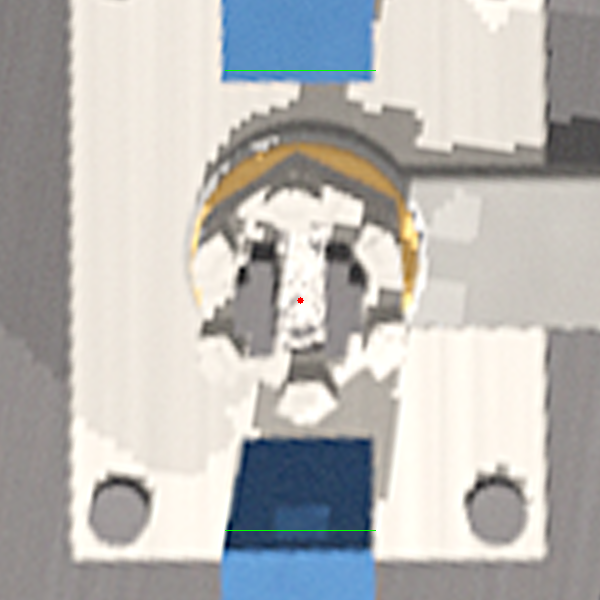

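```bash
cat >> h.py <<'E'
def nutfit(f,c0,yaw,zt=.0025,step=.5):
    im,P=cloud(f); q=P.reshape(-1,3); col=im.reshape(-1,3).astype(int).sum(1)
    d=(q[:,:2]-c0); x=np.cos(yaw)*d[:,0]+np.sin(yaw)*d[:,1]; y=-np.sin(yaw)*d[:,0]+np.cos(yaw)*d[:,1]
    r=np.hypot(x,y); k=(r<.03)
    x,y,z,col=x[k]*1e3,y[k]*1e3,q[k,2],col[k]
    top=(abs(z-.06)<zt).astype(float)-.5*(z<.055)
    best=[]
    for cx in np.arange(-3,3.1,step):
      for cy in np.arange(-3,3.1,step):
        X,Y=x-cx,y-cy; R=np.hypot(X,Y)
        for th in np.arange(0,60,2):
          ins=R>14
          slot=np.zeros(len(X),bool)
          for j in range(3):
            a=np.radians(90-th+60*j); u=X*np.cos(a)+Y*np.sin(a); w=-X*np.sin(a)+Y*np.cos(a)
            ins=ins&(abs(u)<21); slot|=abs(w)<5
          g=ins&~slot
          best.append((top[g].sum()-.5*top[~g&(R>14)].sum(),cx,cy,th))
    best.sort(reverse=True); return best[:6],len(x)
E
python3 - <<'E'
from h import *
b,n=nutfit('w1',np.array([.4904,-.2277]),.147); print(n)
for i in b: print(i)
E
```

```text
2914
(np.float64(787.0), np.float64(0.0), np.float64(-1.0), np.int64(26))
(np.float64(785.75), np.float64(0.0), np.float64(-1.5), np.int64(26))
(np.float64(774.25), np.float64(0.5), np.float64(-1.5), np.int64(26))
(np.float64(763.25), np.float64(-0.5), np.float64(-1.5), np.int64(26))
(np.float64(759.5), np.float64(0.0), np.float64(-1.5), np.int64(28))
(np.float64(755.0), np.float64(0.0), np.float64(-1.5), np.int64(24))
```

>>> step_arm:
  moves:
    - [[0,-0.038,0.001,0],[0,0,0,-0.104],[0,0,0,-0.104],[0.05,0,0,0],[0.05,0,0,0],[0.02,0,0,0],[0,0,0,0],[0,0,0,0]]

```text
time_s: 1.82
tcp_pos: [0.4921, -0.2277, 0.1198]
eef_rot: [-0.074, 0.703, 0.073, 0.704]
wrist_force: [-0.2, -0.1, -0.2]
grip_width: 0.088
```

```bash
cat >> h.py <<'E'
def pose():
    s=state(); R=Ro.from_quat(s['eef_rot']).as_matrix()
    print('t',s['time_s'],'tcp',s['tcp_pos'].round(4),'down',R[:,0].round(4),'jawyaw deg',np.degrees(np.arctan2(R[1,2],R[0,2])).round(2),'F',s['wrist_force'].round(1),'tq',s['torque'].round(2),'g',round(s['grip_width'],4),'q6',s['q'][5].round(2))
    return s,R
def to(X):
    s,R=pose(); print('tool delta',(R.T@(np.array(X)-s['tcp_pos'])).round(4))
E
python3 - <<'E'
from h import *
to([.4906,-.2289,.035])
E
```

```text
t 1.825 tcp [ 0.4921 -0.2277  0.1198] down [ 1.3e-03 -8.0e-04 -1.0e+00] jawyaw deg 11.99 F [-0.2 -0.1 -0.2] tq [0.04 0.03 0.02] g 0.088 q6 -0.86
tool delta [ 0.0848 -0.0008 -0.0018]
```

>>> step_arm:
  moves:
    - [[0.03,-0.001,-0.002,0],[0.035,0,0,0],[0.02,0,0,0],[0,0,0,0]]

```text
time_s: 2.33
tcp_pos: [0.4893, -0.229, 0.0337]
eef_rot: [-0.073, 0.703, 0.074, 0.703]
wrist_force: [0.1, 0.7, 0.3]
grip_width: 0.0881
```

>>> step_arm:
  moves:
    - [[0,0,0,0],[0,0,0,0],[0,0,0,0],[0,0,0,0],[0,0,0,0],[0,0,0,0]]
  fingers: 0.35
  force: 45

```text
time_s: 3.08
tcp_pos: [0.4912, -0.2291, 0.0341]
eef_rot: [-0.074, 0.702, 0.073, 0.705]
wrist_force: [8.4, 3.4, -3.2]
grip_width: 0.0415
```

```bash
python3 - <<'E'
from h import *
to([.4906,-.2289,.035])
E
```

```text
t 3.075 tcp [ 0.4912 -0.2291  0.0341] down [ 4.1e-03 -3.0e-04 -1.0e+00] jawyaw deg 11.91 F [ 8.4  3.4 -3.2] tq [ 0.46 -1.17  0.1 ] g 0.0415 q6 -0.87
tool delta [-0.0009  0.0004 -0.0006]
```

>>> step_arm:
  moves:
    - [[0,0,0.0012,0],[0,0,0,0.0975],[0,0,0,0.0975],[0,0,0,0.0975],[0,0,0,0.0975],[0,0,0,0.0975],[0,0,0,0.0975],[0,0,0,0],[0,0,0,0]]

```text
time_s: 4.2
tcp_pos: [0.4918, -0.2292, 0.0341]
eef_rot: [0.133, 0.694, -0.133, 0.696]
wrist_force: [6.9, 1.5, -2.0]
grip_width: 0.0417
```

```bash
python3 - <<'E'
from h import *
pose()
E
```

```text
t 4.2 tcp [ 0.4918 -0.2292  0.0341] down [ 2.8e-03 -3.0e-04 -1.0e+00] jawyaw deg -21.66 F [ 6.9  1.5 -2. ] tq [ 0.37 -0.7  -0.22] g 0.0417 q6 -0.28
```

Now I'll release, rise, and look at the nut.

>>> step_arm:
  moves:
    - [[0,0,0,0],[0,0,0,0],[0,0,0,0],[0,0,0,0]]
  fingers: 0.7

```text
time_s: 4.7
tcp_pos: [0.4903, -0.2292, 0.0337]
eef_rot: [0.133, 0.695, -0.133, 0.694]
wrist_force: [0.1, -0.3, -0.6]
grip_width: 0.0616
```

>>> step_arm:
  moves:
    - [[-0.05,0,0,0],[-0.05,0,0,0],[-0.05,0,0,0],[-0.02,0.035,0,0.15],[0,0,0,0],[0,0,0,0]]
  fingers: 1.0

```text
time_s: 5.45
tcp_pos: [0.5027, -0.1966, 0.2029]
eef_rot: [0.183, 0.683, -0.183, 0.682]
wrist_force: [0.2, 1.0, -0.9]
grip_width: 0.088
```

```bash
python3 - <<'E'
from h import *
pose()
snap('wrist','w2')
im,P=cloud('w2')
m=(im[...,2].astype(int)-im[...,0]>25)&(P[...,2]>.063)&(P[...,2]<.072)
k,l,st,c=cv2.connectedComponentsWithStats(m.astype(np.uint8))
C=[]
for i in range(1,k):
    if st[i,4]>50:
        q=P[l==i]; q=q[:,:2]; r=cv2.minAreaRect((q*1e3).astype(np.float32)); print(st[i,4],q.mean(0).round(4),r); C.append(q.mean(0))
C=sorted(C,key=lambda a:a[1]); d=C[1]-C[0]; yaw=np.arctan2(-d[0],d[1]); c=(C[0]+C[1])/2; print(c,yaw)
b,n=nutfit('w2',c,yaw)
for i in b: print(i)
o=ortho('w2',c,yaw,.06,.06); cv2.imwrite('pics/o2.png',o[...,::-1])
E
```

```text
t 5.45 tcp [ 0.5027 -0.1966  0.2029] down [-1.3e-03  2.0e-04 -1.0e+00] jawyaw deg -30.06 F [ 0.2  1.  -0.9] tq [-0.01  0.04  0.02] g 0.088 q6 -0.07
1009 [ 0.4829 -0.1731] ((482.4776611328125, -173.23568725585938), (30.33064079284668, 19.9630184173584), 8.517621994018555)
843 [ 0.4992 -0.2832] ((499.00390625, -283.7444152832031), (30.300891876220703, 21.17728042602539), 8.811254501342773)
[ 0.49109393 -0.22811936] 0.14704672669792618
(np.float64(950.0), np.float64(-0.5), np.float64(-1.0), np.int64(0))
(np.float64(934.5), np.float64(-1.0), np.float64(-1.0), np.int64(0))
(np.float64(916.5), np.float64(-0.5), np.float64(-0.5), np.int64(0))
(np.float64(914.5), np.float64(-1.0), np.float64(-0.5), np.int64(0))
(np.float64(910.75), np.float64(-0.5), np.float64(-1.5), np.int64(0))
(np.float64(907.5), np.float64(-1.0), np.float64(-1.0), np.int64(58))
```

View pics/o2.png

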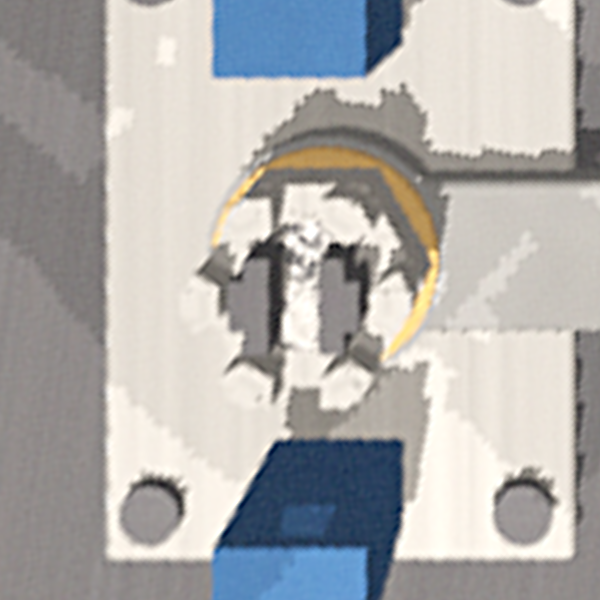

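The nut now reads aligned: its slots run along the cross hole, with a fitted offset of about 0°. Next, the keeper.

>>> step_arm:
  moves:
    - [[-0.02,0,0,0.175],[-0.017,0,0,0.175],[0,0,0,0.175],[0,0,0,0.175],[0,0,0,0.175],[0,0,0,0.171]]

```text
time_s: 6.25
tcp_pos: [0.5024, -0.1971, 0.2391]
eef_rot: [-0.502, -0.499, 0.502, -0.497]
wrist_force: [-0.2, 0.1, -0.5]
grip_width: 0.0882
```

>>> step_arm:
  moves:
    - [[0,0,-0.056,0],[0,0,-0.056,0],[0,0,-0.056,0],[0,0,-0.056,0],[0,0,-0.056,0],[0,0,-0.056,0],[0,0,-0.055,0],[0,0,0,0],[0,0,0,0]]

```text
time_s: 7.38
tcp_pos: [0.5039, 0.1935, 0.2395]
eef_rot: [-0.5, -0.5, 0.501, -0.499]
wrist_force: [0.8, -0.5, -0.1]
grip_width: 0.0883
```

```bash
python3 - <<'E'
from h import *
pose()
snap('wrist','w3')
im,P=cloud('w3'); hsv=cv2.cvtColor(im,cv2.COLOR_RGB2HSV); H,S,V=[hsv[...,i].astype(int) for i in range(3)]
m=(H>=3)&(H<16)&(S>110)&(P[...,2]>.05)
k,l,st,c=cv2.connectedComponentsWithStats(m.astype(np.uint8))
for i in range(1,k):
    if st[i,4]>30:
        q=P[l==i]; print(c[i].round(),st[i,4]); 
        for a,b in((.064,.072),(.03,.064)):
            t=q[(q[:,2]>a)&(q[:,2]<b)]
            if len(t)>5: print(len(t),t.mean(0).round(4),cv2.minAreaRect((t[:,:2]*1e3).astype(np.float32)))
E
```

```text
t 7.375 tcp [0.5039 0.1935 0.2395] down [-0.0021 -0.001  -1.    ] jawyaw deg -90.09 F [ 0.8 -0.5 -0.1] tq [0.02 0.06 0.03] g 0.0883 q6 1.72
[309. 210.] 179
146 [0.4803 0.1699 0.0683] ((479.8467102050781, 169.77255249023438), (20.17337417602539, 5.391768455505371), 1.4985674619674683)
33 [0.4864 0.1713 0.0566] ((480.8985900878906, 172.18740844726562), (4.325191020965576, 18.918203353881836), 78.82980346679688)
[248. 214.] 203
153 [0.4772 0.2252 0.0681] ((476.4114074707031, 225.27210998535156), (20.33316421508789, 6.092934608459473), 3.8814165592193604)
50 [0.4818 0.2239 0.0573] ((479.1017150878906, 222.7974853515625), (17.374658584594727, 5.1999969482421875), 22.354782104492188)
```

View pics/w3.png

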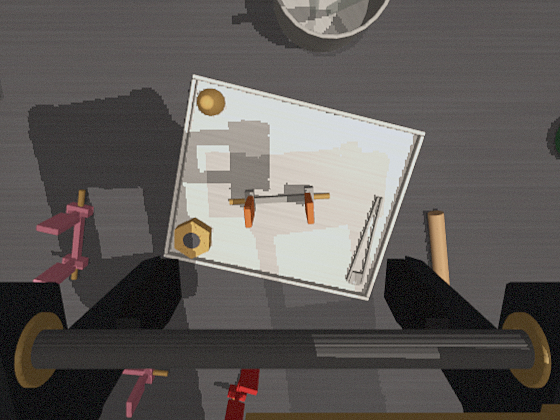

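The lug tops are at pixels (248,214) and (309,210). Their spacing is about 56 mm and their height 68 mm, as expected. I'll check how close the pot's rods come before going down.

```bash
python3 - <<'E'
from h import *
for f in ['scene0','side0','w3']:
    im,P=cloud(f); m=(P[...,2]>.08)&(P[...,2]<.2)&(P[...,0]>.5)&(P[...,1]>.08)&(P[...,1]<.3)&(P[...,0]<.8)
    q=P[m]; 
    if len(q): print(f,len(q),q[:,0].min(),[ (lo,q[(q[:,2]>lo)][:,0].min().round(3) if (q[:,2]>lo).any() else None) for lo in(.1,.13,.15,.17)],q[q[:,0].argmin()])
to([.4782,.1975,.030])
E
```

```text
scene0 558 0.6195551799202506 [(0.1, np.float64(0.635)), (0.13, np.float64(0.635)), (0.15, np.float64(0.635)), (0.17, np.float64(0.635))] [0.61955518 0.15157079 0.08300383]
side0 769 0.6184651218660537 [(0.1, np.float64(0.631)), (0.13, np.float64(0.631)), (0.15, np.float64(0.631)), (0.17, np.float64(0.631))] [0.61846512 0.1615464  0.08812629]
w3 767 0.6194433231522116 [(0.1, np.float64(0.638)), (0.13, None), (0.15, None), (0.17, None)] [0.61944332 0.15685983 0.08012418]
t 7.425 tcp [0.5041 0.193  0.2398] down [-1.7e-03 -9.0e-04 -1.0e+00] jawyaw deg -90.17 F [ 0.8 -0.7 -0.4] tq [-0.01  0.07  0.01] g 0.0879 q6 1.72
tool delta [ 0.2098 -0.0255 -0.0047]
```

>>> step_arm:
  moves:
    - [[0,-0.026,-0.005,0],[0,0,0,-0.062],[0.05,0,0,0],[0.05,0,0,0],[0.025,0,0,0],[0,0,0,0],[0,0,0,0]]

```text
time_s: 8.3
tcp_pos: [0.4793, 0.1986, 0.1169]
eef_rot: [0.486, 0.514, -0.485, 0.515]
wrist_force: [0.6, 0.9, -0.3]
grip_width: 0.0882
```

```bash
python3 - <<'E'
from h import *
to([.4782,.1975,.030])
E
```

```text
t 8.3 tcp [0.4793 0.1986 0.1169] down [ 1.6e-03  1.0e-04 -1.0e+00] jawyaw deg -86.66 F [ 0.6  0.9 -0.3] tq [0.09 0.06 0.02] g 0.0882 q6 1.68
tool delta [ 0.0869 -0.0013  0.0011]
```

>>> step_arm:
  moves:
    - [[0.04,-0.001,0.001,0],[0.035,0,0,0],[0.012,0,0,0],[0,0,0,0],[0,0,0,0]]

```text
time_s: 8.93
tcp_pos: [0.4788, 0.1987, 0.0304]
eef_rot: [0.486, 0.514, -0.484, 0.515]
wrist_force: [-0.3, 0.8, -0.6]
grip_width: 0.0879
```

>>> step_arm:
  moves:
    - [[0,0,0,0],[0,0,0,0],[0,0,0,0],[0,0,0,0],[0,0,0,0],[0,0,0,0],[0,0,0,0]]
  fingers: 0.38
  force: 30

```text
time_s: 9.8
tcp_pos: [0.4777, 0.1984, 0.0295]
eef_rot: [0.485, 0.515, -0.485, 0.515]
wrist_force: [-2.1, -1.3, 8.1]
grip_width: 0.0411
```

```bash
python3 - <<'E'
from h import *
to([.4782,.1975,.030]); snap('wrist','w4')
E
```

```text
t 9.8 tcp [0.4777 0.1984 0.0295] down [ 7.e-04 -1.e-04 -1.e+00] jawyaw deg -86.56 F [-2.1 -1.3  8.1] tq [-0.21  0.43  0.01] g 0.0411 q6 1.68
tool delta [-0.0005  0.0005  0.0009]
```

View pics/w4.png

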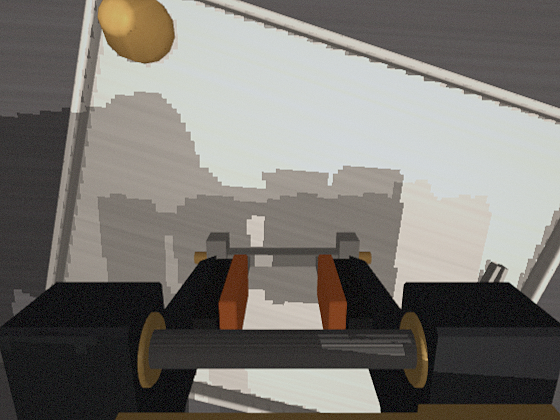

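Both lugs are fully squeezed (41 mm) and the plungers are drawn in. Now I'll lift and carry it over.

>>> step_arm:
  moves:
    - [[-0.02,0,0,0],[-0.045,0,0,0],[-0.045,0,0,0],[-0.04,0,0,0],[0,0,0,-0.089],[0,0,0,0]]

```text
time_s: 10.6
tcp_pos: [0.4769, 0.1985, 0.1786]
eef_rot: [0.462, 0.536, -0.462, 0.536]
wrist_force: [-0.5, 0.1, -1.3]
grip_width: 0.0407
```

>>> step_arm:
  moves:
    - [[0,0,0.03,0],[0,0,0.05,0],[0,0,0.05,0],[0,0,0.05,0],[0,0,0.05,0],[0,0,0.05,0],[0,0,0.05,0],[0,0,0.05,0],[0,0,0.03,0],[0,0,0,0]]

```text
time_s: 11.85
tcp_pos: [0.5373, -0.2088, 0.1772]
eef_rot: [0.463, 0.535, -0.463, 0.534]
wrist_force: [-0.3, 0.3, -1.8]
grip_width: 0.0408
```

```bash
python3 - <<'E'
from h import *
to([.491,-.2288,.100])
snap('wrist','w5'); snap('side','s5'); snap('scene','c5')
E
```

```text
t 11.85 tcp [ 0.5373 -0.2088  0.1772] down [-0.002   0.0011 -1.    ] jawyaw deg -81.75 F [-0.3  0.3 -1.8] tq [0.02 0.08 0.02] g 0.0408 q6 0.85
tool delta [ 0.0772 -0.0486  0.0132]
```

View pics/w5.png

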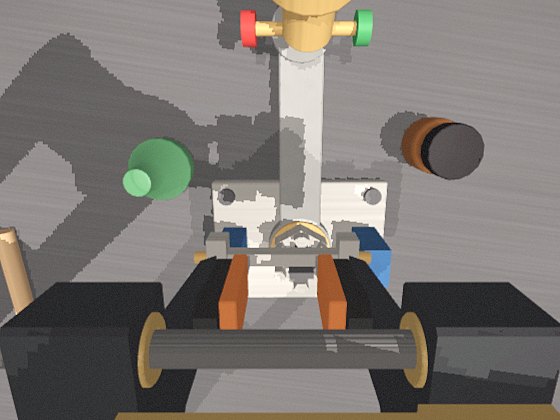

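View pics/s5.png

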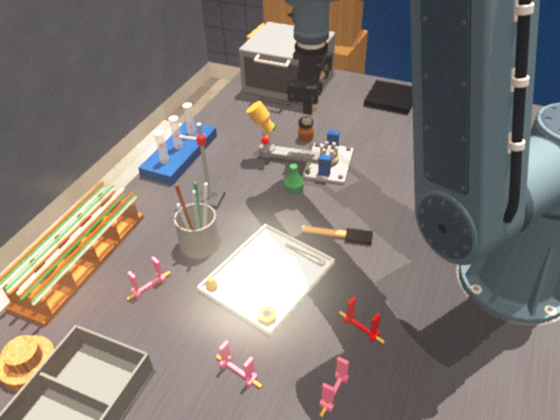

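```bash
python3 - <<'E'
from h import *
s,R=pose()
im,P=cloud('w5'); t=np.array(s['tcp_pos'])
L=(P-t)@R
hsv=cv2.cvtColor(im,cv2.COLOR_RGB2HSV); 
for u in (240,255,270,285,300,315,330):
    print(u,[(v,L[v,u].round(4).tolist()) for v in range(243,258,2) if L[v,u,0]<.06])
m=(hsv[...,0]>2)&(hsv[...,0]<12)&(hsv[...,1]>150)&(L[...,0]<.03)&(L[...,0]>-.06)
k,l,st,c=cv2.connectedComponentsWithStats(m.astype(np.uint8))
for i in range(1,k):
    if st[i,4]>100: 
        q=L[l==i]; print(c[i],st[i,4],q.mean(0).round(4),q.min(0).round(4),q.max(0).round(4))
m=(hsv[...,0]>12)&(hsv[...,0]<24)&(hsv[...,1]>110)&(L[...,0]<.06)&(abs(L[...,2])<.06)&(L[...,0]>0)
k,l,st,c=cv2.connectedComponentsWithStats(m.astype(np.uint8))
for i in range(1,k):
    if st[i,4]>10: 
        q=L[l==i]; print(c[i],st[i,4],q.mean(0).round(4),q.min(0).round(4),q.max(0).round(4))
E
```

```text
t 12.0 tcp [ 0.5374 -0.2059  0.1776] down [-0.0018  0.0016 -1.    ] jawyaw deg -81.5 F [ 0.5 -0.6 -2.3] tq [0.11 0.09 0.09] g 0.0405 q6 0.85
240 [(247, [0.0259, 0.0025, -0.0191]), (249, [0.0213, 0.0033, -0.0186]), (251, [0.0194, 0.0031, -0.0184]), (253, [0.0173, 0.003, -0.0181]), (255, [-0.0014, 0.01, -0.0159]), (257, [-0.0035, 0.01, -0.0157])]
255 [(247, [0.0256, 0.0026, -0.0117]), (249, [0.0225, 0.0028, -0.0115]), (251, [0.0197, 0.0029, -0.0113]), (253, [0.0175, 0.0028, -0.0111]), (255, [0.0157, 0.0026, -0.011]), (257, [0.0164, 0.0013, -0.0111])]
270 [(247, [0.0249, 0.0028, -0.0043]), (249, [0.0219, 0.003, -0.0042]), (251, [0.0202, 0.0027, -0.0041]), (253, [0.0171, 0.003, -0.004]), (255, [0.0167, 0.0021, -0.004]), (257, [0.0168, 0.001, -0.004])]
285 [(247, [0.0255, 0.0026, 0.0031]), (249, [0.0221, 0.0029, 0.0031]), (251, [0.0202, 0.0026, 0.003]), (253, [0.0179, 0.0026, 0.003]), (255, [0.0164, 0.0022, 0.003]), (257, [0.0163, 0.0012, 0.003])]
300 [(247, [0.0249, 0.0028, 0.0104]), (249, [0.0225, 0.0027, 0.0103]), (251, [0.0206, 0.0025, 0.0102]), (253, [0.0167, 0.0031, 0.01]), (255, [0
[... 295 characters left out ...]
9, [0.0217, 0.003, 0.0247]), (251, [0.02, 0.0026, 0.0245]), (253, [0.0183, 0.0023, 0.0243]), (255, [-0.0011, 0.0097, 0.0217]), (257, [-0.0031, 0.0096, 0.0215])]
[235.62238399 288.5978162 ] 1099 [-0.0239  0.0069 -0.0151] [-0.0398 -0.0075 -0.0199] [-0.0005  0.0107 -0.0129]
[328.7459605  288.71184919] 1114 [-0.023   0.0061  0.0185] [-0.0396 -0.0095  0.0164] [-0.0001  0.0105  0.0235]
[311.24344176   7.01888772] 953 [0.0446 0.1125 0.0155] [ 0.0372  0.1093 -0.0021] [0.06   0.1168 0.034 ]
[199.03703704 256.2962963 ] 108 [ 0.0179  0.0011 -0.0377] [ 0.016  -0.002  -0.0401] [ 0.0199  0.0033 -0.0345]
[364.95049505 256.08910891] 101 [0.0179 0.0008 0.0409] [ 0.0159 -0.0025  0.038 ] [0.0198 0.0027 0.0433]
```

```bash
python3 - <<'E'
from h import *
to([.491,-.2288,.108])
E
```

```text
t 12.0 tcp [ 0.5374 -0.2059  0.1776] down [-0.0018  0.0016 -1.    ] jawyaw deg -81.5 F [ 0.5 -0.6 -2.3] tq [0.11 0.09 0.09] g 0.0405 q6 0.85
tool delta [ 0.0697 -0.0492  0.016 ]
```

>>> step_arm:
  moves:
    - [[0,-0.03,0.016,0],[0,-0.019,0,0],[0.03,0,0,0],[0.025,0,0,0],[0.015,0,0,0],[0,0,0,0],[0,0,0,0]]

```text
time_s: 12.88
tcp_pos: [0.4926, -0.2302, 0.1096]
eef_rot: [0.461, 0.535, -0.461, 0.536]
wrist_force: [0.8, -0.4, -1.1]
grip_width: 0.0409
```

```bash
python3 - <<'E'
from h import *
pose()
snap('wrist','w6'); snap('side','s6'); snap('scene','c6')
a=load('s6')['im'][90:210,250:390]; b=load('c6')['im'][150:270,100:240]
o=np.hstack([cv2.resize(x,(400,343),interpolation=cv2.INTER_CUBIC) for x in(a,b)])
cv2.imwrite('pics/sc6.png',o[...,::-1])
E
```

```text
t 12.875 tcp [ 0.4926 -0.2302  0.1096] down [ 1.1e-03 -8.0e-04 -1.0e+00] jawyaw deg -81.45 F [ 0.8 -0.4 -1.1] tq [ 0.07  0.07 -0.05] g 0.0409 q6 0.77
```

View pics/w6.png

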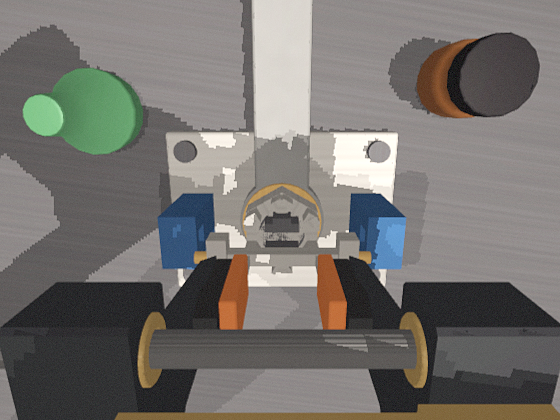

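View pics/sc6.png

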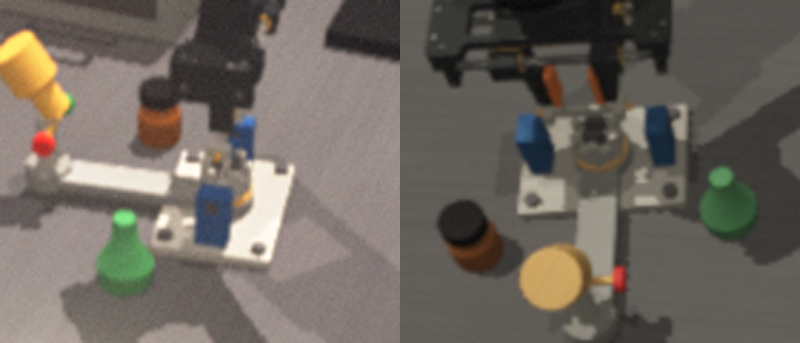

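```bash
python3 - <<'E'
from h import *
s,R=pose()
im,P=cloud('w6'); t=np.array(s['tcp_pos']); L=(P-t)@R; h=P[...,2]
hsv=cv2.cvtColor(im,cv2.COLOR_RGB2HSV)
blue=(im[...,2].astype(int)-im[...,0]>20)
for lo,hi in ((60,69.5),):
  m=blue&(h>.0635)&(h<.0695)&(abs(L[...,2])<.09)
  k,l,st,c=cv2.connectedComponentsWithStats(m.astype(np.uint8))
  for i in range(1,k):
    if st[i,4]>100:
        q=L[l==i]; print('post',c[i].round(),st[i,4],np.percentile(q,2,axis=0).round(4),np.percentile(q,98,axis=0).round(4), cv2.minAreaRect((q[:,1:]*1e3).astype(np.float32)))
# inner faces of posts, per side
m=blue&(h>.02)&(h<.06)
for sg in (-1,1):
    q=L[m&(L[...,2]*sg>.03)&(L[...,2]*sg<.075)]; print('face',sg,np.median(q,0).round(4),len(q))
# keeper (h between .079 and .1): tips, guides
k=(h>.076)&(h<.1)&(abs(L[...,2])<.05)&(L[...,1]<.016)&(L[...,0]>.012)
for v in (238,244,249,256,260):
    u=np.where(k[v])[0]
    if len(u): print(v,u.min(),u.max(),L[v,u.min()].round(4),L[v,u.max()].round(4),h[v,u.min()].round(4))
# plate holes/edges
pl=(h>.008)&(h<.016)&(im.min(2)>110)
for v in (140,150,160,170):
    u=np.where(pl[v]&(abs(L[v,:,2])<.09))[0]; print('plate',v,u.min(),u.max(),L[v,u.min(),2].round(4),L[v,u.max(),2].round(4))
# arm edges
am=(h>.021)&(h<.031)
for v in (40,70,100):
    u=np.where(am[v]&(abs(L[v,:,2])<.05))[0]; print('arm',v,L[v,u.min(),1:].round(4),L[v,u.max(),1:].round(4))
E
```

```text
t 13.025 tcp [ 0.4926 -0.2305  0.1098] down [ 0.0015 -0.0011 -1.    ] jawyaw deg -81.47 F [ 0.6 -0.1 -0.9] tq [-0.    0.11  0.01] g 0.041 q6 0.77
post [178. 241.] 1970 [ 0.042  -0.0162 -0.0674] [ 0.0453  0.0133 -0.0479] ((-1.644287109375, -57.88734817504883), (20.881694793701172, 30.676225662231445), 89.6602554321289)
post [385. 240.] 1926 [ 0.0421 -0.0162  0.0442] [0.0451 0.0132 0.0638] ((-1.7544183731079102, 54.09061050415039), (20.469680786132812, 31.003637313842773), 89.8249282836914)
face -1 [ 0.0666  0.013  -0.0497] 1122
face 1 [0.0666 0.0129 0.0462] 1073
238 207 358 [ 0.0158  0.0114 -0.0362] [0.0161 0.0112 0.0335] 0.0939
244 206 359 [ 0.0124  0.0097 -0.0361] [0.013  0.0095 0.0335] 0.0973
249 206 358 [ 0.0138  0.0067 -0.0365] [0.0132 0.007  0.0332] 0.0959
256 194 371 [ 0.0168  0.0019 -0.0431] [0.0165 0.0021 0.0402] 0.0929
260 194 370 [ 0.0167 -0.     -0.0432] [ 0.0175 -0.0004  0.0402] 0.093
plate 140 166 397 -0.0767 0.0722
plate 150 167 396 -0.0765 0.072
plate 160 168 395 -0.0759 0.0721
plate 170 169 394 -0.0759 0.0721
arm 40 [ 0.1047 -0.0185] [0.1049 0.0148]
arm 70 [ 0.0889 -0.0183] [0.0891 0.0152]
arm 100 [ 0.0724 -0.0181] [0.0724 0.0149]
```

```bash
python3 - <<'E'
from h import *
s,R=pose()
im,P=cloud('w6'); t=np.array(s['tcp_pos']); L=(P-t)@R
for u in (238,250,265,282,300,315,328): print(u,[(v,(L[v,u]*1e3).round(1).tolist()) for v in range(247,262,3)])
E
```

```text
t 13.025 tcp [ 0.4926 -0.2305  0.1098] down [ 0.0015 -0.0011 -1.    ] jawyaw deg -81.47 F [ 0.6 -0.1 -0.9] tq [-0.    0.11  0.01] g 0.041 q6 0.77
238 [(247, [24.2, 3.5, -23.1]), (250, [19.7, 3.8, -22.6]), (253, [17.4, 3.2, -22.4]), (256, [-2.6, 10.3, -19.9]), (259, [-5.6, 10.3, -19.5])]
250 [(247, [23.8, 3.7, -17.2]), (250, [20.6, 3.4, -17.0]), (253, [17.1, 3.4, -16.7]), (256, [16.9, 1.9, -16.7]), (259, [16.2, 0.7, -16.7])]
265 [(247, [23.7, 3.7, -9.9]), (250, [19.9, 3.7, -9.7]), (253, [17.3, 3.3, -9.6]), (256, [15.7, 2.4, -9.6]), (259, [16.5, 0.6, -9.6])]
282 [(247, [25.1, 3.2, -1.6]), (250, [20.7, 3.4, -1.6]), (253, [17.4, 3.2, -1.6]), (256, [15.8, 2.4, -1.6]), (259, [16.3, 0.6, -1.6])]
300 [(247, [23.1, 4.0, 7.1]), (250, [21.1, 3.2, 7.1]), (253, [17.0, 3.4, 6.9]), (256, [15.1, 2.7, 6.8]), (259, [16.0, 0.8, 6.9])]
315 [(247, [23.8, 3.7, 14.5]), (250, [20.5, 3.5, 14.2]), (253, [17.9, 3.0, 14.0]), (256, [16.5, 2.1, 13.9]), (259, [16.7, 0.5, 14.0])]
328 [(247, [24.9, 3.2, 21.0]), (250, [21.2, 3.2, 20.5]), (253, [17.3, 3.3, 20.1]), (256, [-3.3, 10.6, 17.4]), (259, [-5.4, 10.2, 17.2])]
```

Measured in the tool frame of one picture, the swivel sits about 2.1 mm in −y and 0.4 mm in −z from the held keeper. I'll correct for that, come close, and recheck.

>>> step_arm:
  moves:
    - [[0,-0.0021,-0.0004,0],[0.01,0,0,0],[0.006,0,0,0],[0,0,0,0],[0,0,0,0],[0,0,0,0]]

```text
time_s: 13.78
tcp_pos: [0.49, -0.2302, 0.0929]
eef_rot: [0.461, 0.536, -0.461, 0.536]
wrist_force: [-1.2, 0.6, -1.8]
grip_width: 0.0409
```

```bash
python3 - <<'E'
from h import *
snap('wrist','w7')
s,R=pose()
im,P=cloud('w7'); z=load('w7'); t=np.array(s['tcp_pos']); L=(P-t)@R; h=P[...,2]
blue=(im[...,2].astype(int)-im[...,0]>20)
m=blue&(h>.0635)&(h<.0695)&(abs(L[...,2])<.09)
k,l,st,c=cv2.connectedComponentsWithStats(m.astype(np.uint8))
for i in range(1,k):
    if st[i,4]>100:
        q=L[l==i]; print('post',st[i,4],cv2.minAreaRect((q[:,1:]*1e3).astype(np.float32)))
for sg in (-1,1):
    m=blue&(h>.02)&(h<.06); q=L[m&(L[...,2]*sg>.03)&(L[...,2]*sg<.075)]; print('face',sg,np.median(q,0).round(4),len(q))
am=(h>.021)&(h<.031)
for v in (40,70,100):
    u=np.where(am[v]&(abs(L[v,:,2])<.05))[0]; print('arm',v,L[v,u.min(),1:].round(4),L[v,u.max(),1:].round(4))
for u in (250,282,315): print(u,[(v,(L[v,u]*1e3).round(1).tolist()) for v in range(247,257,3)])
kk=(h>.06)&(abs(L[...,2])<.05)&(L[...,1]<.016)&(L[...,0]>.012)&(L[...,0]<.024)&~blue
for v in (238,244,256,260):
    u=np.where(kk[v])[0]; print(v,u.min(),u.max(),L[v,u.min(),2].round(4),L[v,u.max(),2].round(4))
E
```

```text
t 13.825 tcp [ 0.49   -0.2302  0.0929] down [ 3.e-04 -3.e-04 -1.e+00] jawyaw deg -81.47 F [-0.4 -0.4 -1.3] tq [0.08 0.12 0.01] g 0.0408 q6 0.76
post 2381 ((0.8112068176269531, 54.81192398071289), (20.825807571411133, 30.95636749267578), 89.9603271484375)
post 2387 ((1.0853815078735352, -57.04525375366211), (20.822851181030273, 30.606189727783203), 89.98440551757812)
face -1 [ 0.0507  0.0156 -0.0488] 1393
face 1 [0.0506 0.0154 0.0465] 1378
arm 40 [ 0.1026 -0.0176] [0.1023 0.0154]
arm 70 [ 0.0879 -0.018 ] [0.0878 0.0159]
arm 100 [ 0.0723 -0.0178] [0.0723 0.0156]
250 [(247, [24.6, 3.2, -17.0]), (250, [20.7, 3.3, -16.7]), (253, [16.7, 3.4, -16.3]), (256, [16.1, 2.2, -16.3])]
282 [(247, [24.9, 3.1, -1.3]), (250, [20.7, 3.3, -1.3]), (253, [14.9, 4.2, -1.3]), (256, [15.9, 2.2, -1.3])]
315 [(247, [24.4, 3.3, 14.9]), (250, [20.1, 3.5, 14.5]), (253, [17.1, 3.2, 14.3]), (256, [16.0, 2.2, 14.2])]
238 207 357 -0.0358 0.0332
244 206 359 -0.0358 0.0339
256 194 371 -0.0428 0.041
260 194 370 -0.0428 0.0403
```

View pics/w7.png

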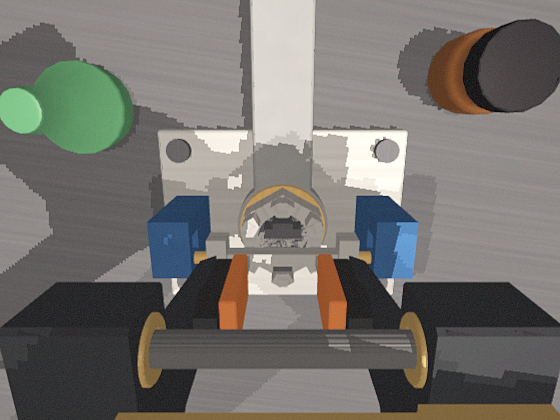

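Alignment is now within 0.5 mm in both directions. Lowering into the slot.

>>> step_arm:
  moves:
    - [[0.004,0.0003,0,0],[0.004,0,0,0],[0.004,0,0,0],[0,0,0,0],[0,0,0,0]]

```text
time_s: 14.45
tcp_pos: [0.4901, -0.2301, 0.0807]
eef_rot: [0.461, 0.536, -0.461, 0.536]
wrist_force: [0.2, -0.5, -1.8]
grip_width: 0.0408
```

```bash
python3 - <<'E'
from h import *
pose()
E
```

```text
t 14.45 tcp [ 0.4901 -0.2301  0.0807] down [-0.  0. -1.] jawyaw deg -81.48 F [ 0.2 -0.5 -1.8] tq [ 0.04  0.13 -0.02] g 0.0408 q6 0.76
```

>>> step_arm:
  moves:
    - [[0.003,0,0,0],[0.002,0,0,0],[0.001,0,0,0],[0,0,0,0],[0,0,0,0]]

```text
time_s: 15.08
tcp_pos: [0.4901, -0.23, 0.0748]
eef_rot: [0.461, 0.536, -0.461, 0.536]
wrist_force: [-0.0, 0.0, -2.1]
grip_width: 0.0404
```

>>> step_arm:
  moves:
    - [[0.001,0,0,0],[0.001,0,0,0],[0,0,0,0],[0,0,0,0]]

```text
time_s: 15.58
tcp_pos: [0.4903, -0.2301, 0.0735]
eef_rot: [0.461, 0.536, -0.461, 0.536]
wrist_force: [-1.9, 1.0, 5.2]
grip_width: 0.041
```

```bash
python3 - <<'E'
from h import *
pose(); snap('wrist','w8')
E
```

```text
t 15.575 tcp [ 0.4903 -0.2301  0.0735] down [ 3.e-04 -2.e-04 -1.e+00] jawyaw deg -81.47 F [-1.9  1.   5.2] tq [ 0.33  0.47 -0.01] g 0.041 q6 0.76
```

View pics/w8.png

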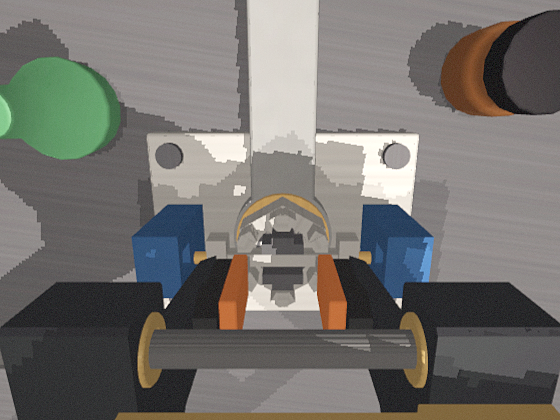

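The keeper touches bottom at tip height 0.0735 m, as predicted, with its tips between the posts. Releasing.

>>> step_arm:
  moves:
    - [[0,0,0,0],[0,0,0,0],[0,0,0,0],[0,0,0,0],[0,0,0,0],[0,0,0,0]]
  fingers: 0.88

```text
time_s: 16.38
tcp_pos: [0.49, -0.2299, 0.0725]
eef_rot: [0.461, 0.536, -0.461, 0.536]
wrist_force: [-0.4, -0.2, 0.5]
grip_width: 0.0773
```

```bash
python3 - <<'E'
from h import *
pose(); snap('wrist','w9')
E
```

```text
t 16.375 tcp [ 0.49   -0.2299  0.0725] down [-2.e-04  2.e-04 -1.e+00] jawyaw deg -81.47 F [-0.4 -0.2  0.5] tq [ 0.05  0.09 -0.02] g 0.0773 q6 0.76
```

View pics/w9.png

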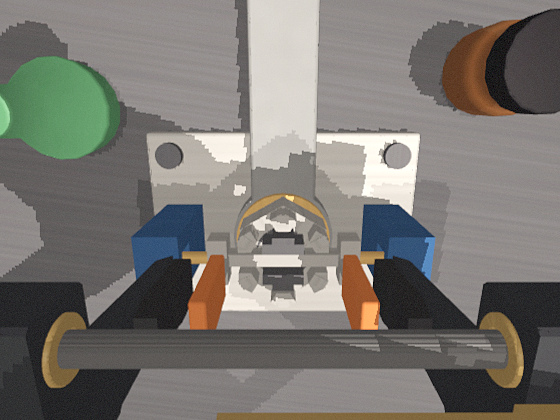

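Both plungers are out into the recesses and the fingers are clear of the lugs. I'll retreat straight up and verify.

>>> step_arm:
  moves:
    - [[-0.015,0,0,0],[-0.03,0,0,0],[-0.04,0,0,0],[-0.04,0,0,0],[-0.02,0,0,0],[0,0.03,0,0],[0,0,0,0],[0,0,0,0]]

```text
time_s: 17.42
tcp_pos: [0.5191, -0.2254, 0.2177]
eef_rot: [0.461, 0.536, -0.461, 0.536]
wrist_force: [-0.1, -0.0, 0.1]
grip_width: 0.0779
```

```bash
python3 - <<'E'
from h import *
s,R=pose(); snap('wrist','w10')
im,P=cloud('w10'); hsv=cv2.cvtColor(im,cv2.COLOR_RGB2HSV); H,S,V=[hsv[...,i].astype(int) for i in range(3)]
m=(H>=3)&(H<16)&(S>110)&(P[...,2]>.105)&(P[...,2]<.12)
k,l,st,c=cv2.connectedComponentsWithStats(m.astype(np.uint8)); C=[]
for i in range(1,k):
    if st[i,4]>30:
        q=P[l==i]; r=cv2.minAreaRect((q[:,:2]*1e3).astype(np.float32)); print('lug',st[i,4],r,np.median(q[:,2]).round(4)); C.append(r[0])
C=np.array(C)
h=P[...,2]; m=(im[...,2].astype(int)-im[...,0]>25)&(h>.063)&(h<.072); B=[]
k,l,st,c=cv2.connectedComponentsWithStats(m.astype(np.uint8))
for i in range(1,k):
    if st[i,4]>50:
        r=cv2.minAreaRect((P[l==i][:,:2]*1e3).astype(np.float32)); print('post',r); B.append(r[0])
B=np.array(B)
for A in (C,B):
    if len(A)==2:
        d=A[0]-A[1]; d*=np.sign(d[1]); print(A.mean(0),np.hypot(*d),np.arctan2(-d[0],d[1]))
E
```

```text
t 17.425 tcp [ 0.5191 -0.2254  0.2177] down [-8.e-04  2.e-04 -1.e+00] jawyaw deg -81.45 F [-0.1 -0.   0.1] tq [ 0.09  0.13 -0.01] g 0.0779 q6 0.8
lug 119 ((486.9396667480469, -201.76873779296875), (20.29096221923828, 5.929046630859375), 6.989166259765625) 0.1117
lug 85 ((495.65057373046875, -256.5064697265625), (19.07748794555664, 5.647721767425537), 8.45937728881836) 0.1114
post ((482.86370849609375, -173.5492706298828), (29.98792839050293, 20.605907440185547), 9.125692367553711)
post ((499.06903076171875, -284.31744384765625), (30.567689895629883, 20.198575973510742), 8.43928337097168)
[ 491.29512024 -229.13760376] 55.426520707062025 0.15781562427993698
[ 490.96636963 -228.93335724] 111.94731201657065 0.14526887296701702
```

View pics/w10.png

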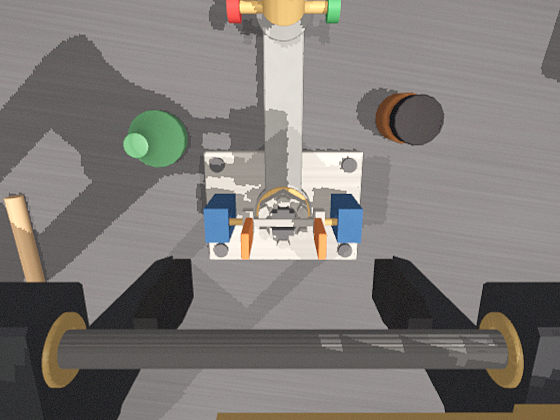

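The keeper's centre is within 0.4 mm of the midpoint of the stops and its yaw is within 0.013 rad. The lug tops are at 0.1117 m (expected 0.112), and the lug spacing is fully sprung out. I'll hand it in.

```bash
python3 -c "
from bench import job_done; print(job_done())"
```

```text
the job is handed in; nothing more can be done
None
```

The keeper is in and locked, and I handed the job in at about 17.5 s of the 58 s allowed; `job_done` gave no verdict.

- **Nut:** I gripped it across its flats and turned it about 33.5° clockwise in one move. The picture taken after release fitted 0° between the slot and the cross hole, to about 2°. I did not re-measure it after the keeper was seated.
- **Keeper seating:** I squeezed it fully (jaw reading 41 mm) and lowered it. It met no resistance until it touched the floor at the predicted height, with about 5 N.
- **Final position:** In the last picture the keeper's centre is within about 0.4 mm of the midpoint between the stops, and its yaw is within about 0.013 rad. The lug tops stand at 111.7 mm, against 112 mm expected. The lugs are about 55.4 mm apart between centres, so both plungers are out in the recesses.
- **Clear of everything:** The gripper is clear, with wrist force near zero. No bystander was touched as far as the pictures and forces show, but I did not re-measure where they stand.

The cameras disagreed by 1–3 mm in absolute position. I lined up the keeper from keeper and swivel seen in one wrist picture instead.

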